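# Test the sander's mushroom stop and reset the supply

## Task

Do the daily test of the disc sander's stop on its control station: with the fingertips, press the mushroom stop right in until it latches and stays in, then push its grip bar round clockwise from one side, without taking it between the fingers, until the stop springs back out, and let it turn back straight. Then press the proud reset button fully in and let it come back out. Do not force anything, do not press the start button in its ring, and leave the things lying around where they are.

Things in the scene. Friction and masses are not known exactly. Their poses are not given: they have to be found in the camera images.
- station: Grey control station of the disc sander, screwed to the bench: 100 (x) x 240 (y) x 70 mm high. Origin at the centre of its underside, on the bench; z up. Along the middle of its top (x = 0): the mushroom stop at y = +60 (60 wide round cap, underside 20 above the enclosure when out, over a fixed collar 52 wide and 8 high), the reset button at y = -30, the start button at y = -85.
- stop_grip (a point): Top centre of the mushroom's turning grip, on the turning axis, 116 mm above the bench when out; moves and turns with the cap. Its x runs along the grip (the station's x when not turned), z up. The grip is an upright bar 56 long, 12 wide, its flat top 13.5 above the cap's dome at the middle, 18 above the cap's rim, 26 above the cap's underside.
- stop_press (a joint): Push-in of the mushroom, metres: 0 out, 0.0095 hard in. Sprung: begins to move at about 5 N and needs up to about 10 N on the way; a snap latch engages at about 0.008. Pushed beyond that and let go, it stays in at about 0.0075 until it is turned.
- stop_twist (a joint): How far the cap is turned, radians clockwise seen from above: 0 at rest, 1.05 at its stop. A spring turns it back to 0 when let go. Turning it takes about 0.015 to 0.05 N m. While the mushroom is latched, turning beyond about 0.8 frees it and it springs out by itself.
- reset_top (a point): Centre of the top of the reset button: the black push button 23 across that stands proud, 11 above its 31 wide steel bezel and 15 above the enclosure (85 above the bench); z up.
- reset_button (a joint): How far the reset button is pressed, metres: 0 out, 0.005 fully in. It springs back; fully in takes about 5 N.
- start_top (a point): Centre of the top of the start button: the black push button 25 across that sits 2 below the rim of a steel ring 33 across and 10 high; z up.
- start_button (a joint): How far the start button is pressed, metres: 0 out, 0.005 fully in.
- mallet: Bystander (sizes in mm): carver's round wooden mallet lying down, head 125 long and 84 across, handle about 210 sticking out along its +y; origin on the bench under the head's centre.
- sanding_block: Bystander (sizes in mm): wooden sanding block with a cork sole, 62 x 115 x 38 high; origin under its centre.
- spoon_blank: Bystander (sizes in mm): carved wooden spoon lying along its x, about 235 long, 18 high; origin on the bench below its middle.
- try_square: Bystander (sizes in mm): try square lying flat, wooden stock 115 long and 18 high along its x, steel blade 170 long along its +y; origin under the stock's centre.
- tin: Bystander (sizes in mm): open square sheet-metal tin, 72 x 72 x 92 high; origin under its centre.
- glue_bottle: Bystander (sizes in mm): white glue bottle with a nozzle, 62 across, 136 high; origin under its centre.
- ear_defenders: Bystander (sizes in mm): pair of ear defenders lying down, cups 80 across, about 180 wide and 190 long, 80 high; origin on the bench midway between the cups.

How it is judged:
On the way, in this order (a step that is already met when the one before it is completed fails the run):
1. the mushroom stop is latched in: in by more than 6.5 mm for 0.3 s with the fingers not touching the station (value of joint stop_press above 0.0065 m and contact force between the fingers and station below 0.3 N), for 0.3 s.
2. the latched stop is turned clockwise (beyond 0.6 rad) (value of joint stop_twist above 0.6 rad), for 0.02 s.
3. the stop has sprung back out (within 1.5 mm) and turned back straight (within 0.12 rad) (value of joint stop_press below 0.0015 m and value of joint stop_twist below 0.12 rad), for 0.2 s.
4. the reset button is pressed in (beyond 4 mm) (value of joint reset_button above 0.004 m), for 0.05 s.
5. the reset button is out again (within 1 mm) (value of joint reset_button below 0.001 m), for 0.1 s.
At the end, for the whole second after the job is handed in: The mushroom stop is out (within 1.5 mm) and straight (within 0.12 rad), the reset and start buttons are out (within 1 mm), and every bystander rests within 25 mm of where it began (all of step 3 and value of joint each of reset_button, start_button below 0.001 m and distance of each of mallet, sanding_block, spoon_blank, try_square, tin, glue_bottle, ear_defenders from where it was at the start of the episode below 0.025 m and linear speed of each of mallet, sanding_block, spoon_blank, try_square, tin, glue_bottle, ear_defenders below 0.02 m/s); the robot touches nothing.
It fails at once if the start button is pressed (value of joint start_button above 0.002 m).
It fails at once if the stop or the reset button is forced (more than 60 N) (contact force between the fingers and station above 60 N).
It fails at once if the grip of the stop is taken between the two fingers and turned, instead of being pushed round from one side (value of joint stop_twist above 0.2 rad and contact force between the fingers and station above 0.5 N and y of the grasp point in the frame of stop_grip between -0.005 and 0.005 m and x of the grasp point in the frame of stop_grip between -0.035 and 0.035 m and z of the grasp point in the frame of stop_grip below 0.015 m).
It fails at once if a thing lying around is pushed away or lifted (moves more than 25 mm) (distance of any of mallet, sanding_block, spoon_blank, try_square, tin, glue_bottle, ear_defenders from where it was at the start of the episode above 0.025 m).
It also fails if it takes over 51 s, if anything falls off the work surface, if the arm or the gripper's body presses on something with over 40 N, if the wrist force passes 120 N, or if a joint passes its speed limit or range.

## Robot

A 6-joint arm with a two-finger parallel gripper is mounted at the origin on the work surface. World frame = base frame: x ahead of the robot, y to its left, z up, the work surface at z = 0. Lengths are in m, angles in rad, forces in N, time in s.
With the tool pointing down it reaches from about 0.325 to 0.775 m from the base axis. Payload 5.5 kg.
Tool frame: the origin (TCP) lies midway between the tips of the shut fingers; the grasp point (between the pads) lies 19 mm behind it; z points along the fingers, y is the line along which they close (so a half turn about z gives the same grasp; the last joint's range is limited). The gripper opens to 88 mm and grips with 3 to 60 N. Pads are 20 mm wide; open, the fingers measure 115 mm over their backs; the gripper's body (75 mm by 178 mm) begins 61 mm behind the grasp point.
Start: joints at [-1.235, 0.091, 1.231, -0, 1.82, -0.057], TCP at [0.23, -0.554, 0.223] pointing down, gripper open.
Joint ranges: [-2.87, 2.87], [-0.86, 2.18], [0.17, 2.46], [-1.51, 4.65], [0.06, 2.69], [-2.65, 2.65]. Speed limits (rad/s): [2.57, 2.57, 3.01, 3.14, 3.14, 3.14].

## Interface

Orientations are given as a unit quaternion [w, x, y, z].
In Python, from workcell import ctrl gives the robot as it stands.
- The arm moves only by the tool play_rows, never from a script. Its arguments are lists of equal length, an entry for each row: "offset": the shift along the tool's x, y, z scaled (see below), a list of three; "turn": the turn about the tool's z scaled (see below). A call has 1 to 8 rows; each row shifts and turns the commanded pose from where the row before left it, along the tool's axes as they then stand; what a row does not reach is not made up. The controller multiplies each number of a shift by 200 mm and each number of a turn by pi/2 rad. A row lasts 1/12 s, in which the tool goes at most 41.7 mm and 7.16 degrees, less where a joint would pass 70% of its speed; a pose out of reach is approached as far as the arm can. A call with a number of a shift or a turn outside -1 to 1 is refused whole. A call with a gripper value outside its range is refused whole. "hand" is the gripper command: -1 is shut, 1 is fully open, values between are in proportion, set as the call begins (left out, the last holds). The fingers move at their own pace and stop on an object; the grip force is fixed at half the most. Time passes only in rows, so rows that do not move let the fingers close. It gives the time, the measured TCP pose, the force, the opening and the grip force at its end, in the units of the state.
- ctrl.get_state(): the state, without advancing time (a new reading comes with each control period).
- ctrl.snapshot(name): name is "scene" or "top" or "wrist"; returns a dict with "color" (384x512x3 uint8, red, green, blue), "intrinsics" (3x3 intrinsics, pixels), "dist" ([k1, k2, p1, p2, k3] as OpenCV has them; the pictures are not rectified), "xyz" and "attitude" of the camera in the world. Camera axes: x right, y up, looking along -z (the intrinsics and any distortion apply to the point x, -y, -z); pixel columns grow to the right and rows downward; lengths in m; the calibration is good to about 2 mm. A picture is of the moment at which its call begins. There is no depth.
- ctrl.job_done(): hands the job in; it is judged then, once.
Trained networks look in the newest picture that a camera, given by its name, has taken for a name from the list of things; names that differ only in an ending like _2 or _b are one class to them, and where a whole thing is asked for, a point or a joint stands for the part that bears it (a point fixed in the world has none). Each returns a list of dicts, best first, with "score" (0 to 1); they miss things now and then, are a little off and sometimes report something else, mostly with a low value. They report only what shows in the picture. A call takes as long as a camera call.
- ctrl.cut_out(camera, thing): "pixels" (384x512 bool, what is visible of it).
- ctrl.landmark_of(camera, thing): "position" ([x, y, z] in m, in world coordinates, good to about 4 mm: a listed point, or the origin of a listed thing).
The state is a dict: "clock": time; "joints": joint angles; "qvel": joint speeds; "joint_efforts": joint torques, N m; "ee_pos": TCP position; "eef_rot": TCP orientation; "wrist_force": force on the tool from outside, world axes, zero at the start; "torque": the same for the moment, N m; "width": finger opening in m; "finger_force": force on a finger pad.
Only numpy, scipy, OpenCV 4.12 (cv2) and the standard library are available. Lean on these libraries where they do the work, as an engineer would, in place of code of your own. Each camera call takes 0.05 s, during which the arm holds its last target. There are 200 camera calls.

## Working session

There is one attempt and no reset: what is moved stays moved. The work goes in short steps, Python scripts to look and compute and a tool call to move; the robot and the scene stay as the last step left them, time stands still between calls to the robot, and variables do not carry over. Pictures are saved under pics/ and viewed, at most 10 in all, crops included, and the job is handed in when it is done.

Besides the shell and the picture viewer there is one more tool, called after "Emit:" in YAML: its name, and indented under it one key for each argument. play_rows: Moves the arm, as the interface text tells. Its arguments: {"type":"object","properties":{"offset":{"type":"array","items":{"type":"array","items":{"type":"number"}}},"turn":{"type":"array","items":{"type":"number"}},"hand":{"type":"number"}},"required":["offset","turn"]}

```bash
mkdir -p pics; python3 - <<'E'
from workcell import ctrl
import cv2
s=ctrl.get_state();print(s)
for c in("scene","top"):
    d=ctrl.snapshot(c);cv2.imwrite(f"pics/{c}0.png",d["color"][...,::-1])
    print(c,d["xyz"],d["attitude"])
    for t in("station","stop_grip","reset_top","start_top","mallet","sanding_block","spoon_blank","try_square","tin","glue_bottle","ear_defenders"):
        print(t,[(round(r["score"],2),[round(float(v),3) for v in r["position"]]) for r in ctrl.landmark_of(c,t)][:2])
E
```

```text
{'clock': 0.0, 'joints': array([-1.23471348e+00,  9.18458780e-02,  1.23188841e+00, -2.75784677e-05,
        1.81980863e+00, -5.66921727e-02]), 'qvel': array([-5.00022455e-05,  4.87959508e-04, -1.42722940e-05, -3.33812256e-04,
       -4.51145797e-05,  1.56268810e-03]), 'joint_efforts': array([-2.75608054e-04, -4.46454155e+01, -4.06442249e+01,  6.96180901e-02,
        2.94201623e-02, -1.15368548e-04]), 'ee_pos': array([ 0.22954551, -0.55402448,  0.22151324]), 'eef_rot': array([-9.63771709e-04,  9.80778067e-01,  1.95124148e-01, -1.49015820e-04]), 'wrist_force': array([ 0.08141415,  0.19574857, -0.05664439]), 'torque': array([-0.00283041,  0.01910306,  0.07010589]), 'finger_force': 0.0, 'width': 0.08771087241666707}
scene [1.10643774 0.13658255 1.00214376] [0.65660541 0.16275476 0.18748241 0.71220122]
station [(0.61, [0.545, -0.042, -0.002])]
stop_grip [(0.92, [0.568, 0.01, 0.116])]
reset_top [(0.51, [0.533, -0.074, 0.082]), (0.42, [0.648, 0.166, -0.001])]
start_top [(0.4, [0.514, -0.129, 0.076])]
mallet [(0.91, [0.703, -0.131, 0.001])]
sanding_block [(0.66, [0.438, 0.053, 0.002])]
spoon_blank [(0.67, [0.65, 0.168, -0.002])]
try_square [(0.68, [0.409, -0.287, 0.003])]
tin [(0.6, [0.605, -0.24, 0.003])]
glue_bottle [(0.81, [0.484, -0.239, -0.001])]
ear_defenders [(0.6, [0.72, 0.26, -0.005])]
top [0.36199076 0.0761778  1.23200343] [ 0.71286911  0.06872352 -0.06891408 -0.69451102]
station [(0.95, [0.545, -0.043, 0.004])]
stop_grip [(0.71, [0.562, 0.009, 0.113])]
reset_top [(0.62, [0.536, -0.079, 0.084]), (0.32, [0.546, -0.044, 0.006])]
start_top [(0.54, [0.517, -0.129, 0.077])]
mallet [(0.8, [0.701, -0.128, -0.005])]
sanding_block [(0.66, [0.435, 0.049, -0.001])]
spoon_blank [(0.97, [0.648, 0.166, -0.0])]
try_square [(0.83, [0.411, -0.283, 0.001])]
tin [(0.58, [0.607, -0.24, -0.001])]
glue_bottle [(0.68, [0.487, -0.244, -0.001]), (0.3, [0.546, -0.045, 0.004])]
ear_defenders [(0.7, [0.725, 0.26, 0.002])]
```

View pics/scene0.png

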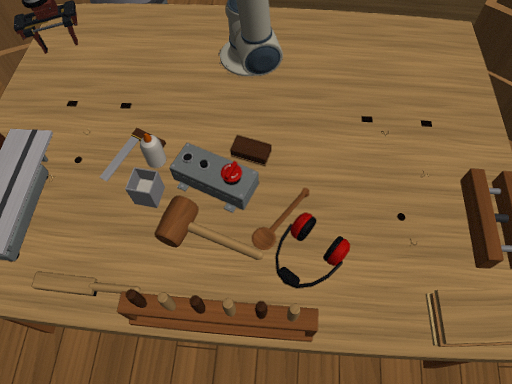

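View pics/top0.png

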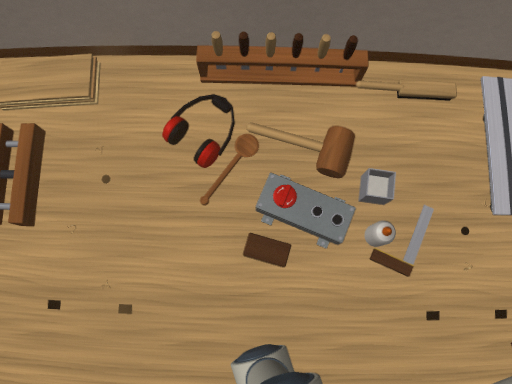

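The top view shows the station at about (305, 207). The red mushroom is at (285, 195), reset at (317, 211) and start at (337, 219), which agrees with the networks and gives a station yaw of about -20°. First I turn the tool to yaw 70° and shut the fingers.

Emit:
play_rows:
  offset:
    - [0,0,0]
    - [0,0,0]
    - [0,0,0]
    - [0,0,0]
    - [0,0,0]
    - [0,0,0]
    - [0,0,0]
    - [0,0,0]
  turn: [-0.0755,-0.0755,-0.0755,-0.0755,-0.0755,-0.0755,-0.0755,0]
  hand: -1

```text
clock: 1.87
ee_pos: [0.2297, -0.5543, 0.2226]
eef_rot: [0.0, 0.818, 0.576, -0.0]
wrist_force: [-0.5, 0.2, -0.7]
width: 0.038
finger_force: 0.0
```

Emit:
play_rows:
  offset:
    - [0.18,0.034,0]
    - [0.18,0.034,0]
    - [0.18,0.034,0]
    - [0.18,0.034,0]
    - [0.18,0.034,0]
    - [0.18,0.034,0]
    - [0.18,0.034,0]
    - [0.18,0.034,0]
  turn: [0,0,0,0,0,0,0,0]

```text
clock: 2.53
ee_pos: [0.3795, -0.3005, 0.2229]
eef_rot: [0.0, 0.82, 0.572, 0.0]
wrist_force: [0.7, -0.2, -0.3]
width: 0.0008
finger_force: 0.0
```

Emit:
play_rows:
  offset:
    - [0.18,0.034,0]
    - [0.18,0.034,0]
    - [0.18,0.034,0]
    - [0.18,0.034,0]
    - [0.18,0.034,0]
    - [0.18,0.034,0]
    - [0,0,0]
    - [0,0,0]
  turn: [0,0,0,0,0,0,0,0]

```text
clock: 3.2
ee_pos: [0.4914, -0.1115, 0.2225]
eef_rot: [-0.0, 0.819, 0.574, -0.0]
wrist_force: [0.1, -0.6, 0.4]
width: 0.0005
finger_force: 0.0
```

```bash
cat > h.py <<'E'
from workcell import ctrl
import numpy as np, cv2
from scipy.spatial.transform import Rotation as R
def st():
    s=ctrl.get_state(); q=s["eef_rot"]; M=R.from_quat(q[[1,2,3,0]]).as_matrix()
    print("t",round(s["clock"],2),"tcp",s["ee_pos"].round(4),"yaw",np.degrees(np.arctan2(M[1,0],M[0,0])).round(2),"tilt",M[:,2].round(4),"F",s["wrist_force"].round(2),"w",round(s["width"],4))
    return s["ee_pos"],M
def look(c,name=None,things=("stop_grip","reset_top","start_top","station")):
    d=ctrl.snapshot(c)
    if name: cv2.imwrite(f"pics/{name}.png",d["color"][...,::-1])
    for t in things: print(c,t,[(round(r["score"],2),np.round(r["position"],4)) for r in ctrl.landmark_of(c,t)][:1])
    return d
E
python3 - <<'E'
from h import *
st()
look("wrist","w1")
E
```

```text
t 3.2 tcp [ 0.4914 -0.1115  0.2225] yaw 70.11 tilt [-5.e-04 -0.e+00 -1.e+00] F [ 0.1  -0.62  0.45] w 0.0005
wrist stop_grip [(0.88, array([0.5697, 0.0087, 0.1166]))]
wrist reset_top [(0.57, array([ 0.5335, -0.0743,  0.0859]))]
wrist start_top [(0.85, array([ 0.5118, -0.127 ,  0.0766]))]
wrist station [(0.75, array([ 0.542 , -0.0484, -0.0011]))]
```

View pics/w1.png

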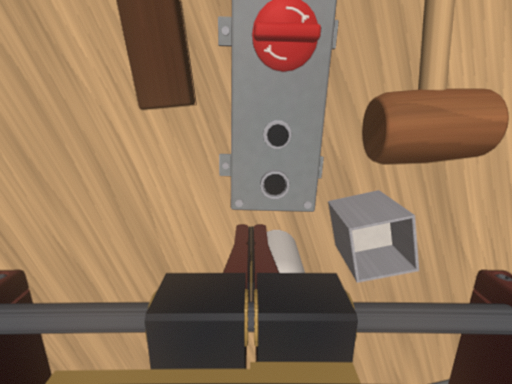

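The wrist view shows the grip at about (286, 32), reset at (277, 134) and start at (275, 184), with the enclosure clear. I'll intersect those pixel rays with the known heights.

```bash
cat >> h.py <<'E'
def ray(d,px,z):
    u=cv2.undistortPoints(np.array([[px]],float),d["intrinsics"],np.array(d["dist"],float))[0,0]
    q=np.array(d["attitude"]); v=R.from_quat(q[[1,2,3,0]]).apply([u[0],-u[1],-1.])
    c=np.array(d["xyz"]); return c+v*(z-c[2])/v[2]
E
python3 - <<'E'
from h import *
d=look("wrist",None,("stop_grip","reset_top"))
for n,p,z in(("grip",(286,32),.116),("gripL",(253,35),.116),("gripR",(320,31),.116),("reset",(277.5,134),.085),("start",(275,184),.078),("c1",(233,209),.07),("c2",(311,211),.07)):
    print(n,ray(d,p,z).round(4))
E
```

```text
wrist stop_grip [(0.92, array([0.5706, 0.0102, 0.1155]))]
wrist reset_top [(0.9, array([ 0.5334, -0.0752,  0.0821]))]
grip [0.5654 0.0041 0.116 ]
gripL [0.5388 0.0115 0.116 ]
gripR [ 0.5921 -0.005   0.116 ]
reset [ 0.534  -0.0771  0.085 ]
start [ 0.5143 -0.1294  0.078 ]
c1 [ 0.4579 -0.1439  0.07  ]
c2 [ 0.5436 -0.1779  0.07  ]
```

Emit:
play_rows:
  offset:
    - [0.1725,0.038,0]
    - [0.1725,0.038,0]
    - [0.1725,0.038,0]
    - [0.1725,0.038,0]
    - [0,0,0.16]
    - [0,0,0.16]
    - [0,0,0.14]
    - [0,0,0]
  turn: [0,0,0,0,0,0,0,0]

```text
clock: 4.27
ee_pos: [0.5634, 0.0063, 0.1233]
eef_rot: [-0.003, 0.819, 0.574, -0.005]
wrist_force: [-0.3, -0.6, -1.0]
width: 0.0008
finger_force: 0.0
```

```bash
python3 - <<'E'
from h import *
st()
look("wrist","w2",("stop_grip",)); look("scene",None); look("top",None)
E
```

```text
t 4.27 tcp [0.5634 0.0063 0.1233] yaw 70.04 tilt [-1.140e-02  4.000e-04 -9.999e-01] F [-0.28 -0.63 -0.98] w 0.0008
wrist stop_grip [(0.74, array([0.5673, 0.0123, 0.1177]))]
scene stop_grip [(0.63, array([0.5676, 0.0077, 0.1148]))]
scene reset_top [(0.41, array([0.5673, 0.008 , 0.1128]))]
scene start_top [(0.6, array([ 0.5135, -0.128 ,  0.0773]))]
scene station [(0.83, array([ 0.5476, -0.0433,  0.0011]))]
top stop_grip [(0.41, array([0.5643, 0.011 , 0.1136]))]
top reset_top [(0.51, array([ 0.5344, -0.0774,  0.0833]))]
top start_top [(0.65, array([ 0.5175, -0.126 ,  0.0776]))]
top station [(0.88, array([ 0.5503, -0.0432,  0.0007]))]
```

View pics/w2.png

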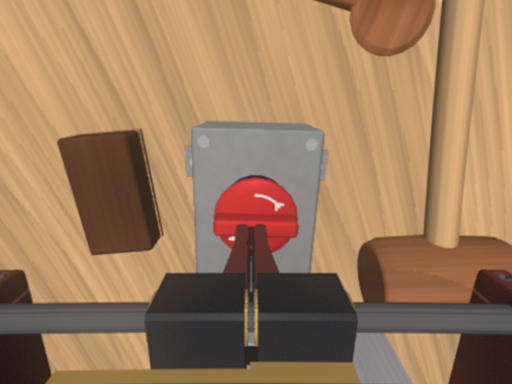

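The wrist view shows the grip bar at about (256, 218), with the fingertips at (251, 230) just short of it. The tool lines up with the station. I'll shift about 4 mm forward and 2 mm sideways.

Emit:
play_rows:
  offset:
    - [0.02,0.011,0]
    - [0,0,0]
    - [0,0,0]
  turn: [0,0,0]

```text
clock: 5.12
ee_pos: [0.5701, 0.0097, 0.1305]
eef_rot: [-0.0, 0.819, 0.574, -0.0]
wrist_force: [-1.1, 1.1, 0.7]
width: 0.0009
finger_force: 0.0
```

Emit:
play_rows:
  offset:
    - [0,-0.01,0.03]
    - [0,0,0.03]
    - [0,0,0.01]
    - [0,0,0.01]
    - [0,0,0]
  turn: [0,0,0,0,0]

```text
clock: 5.53
ee_pos: [0.5679, 0.0102, 0.1149]
eef_rot: [-0.0, 0.819, 0.574, -0.0]
wrist_force: [-2.6, -0.2, 4.6]
width: 0.0002
finger_force: 2.3
```

Emit:
play_rows:
  offset:
    - [0,0,0.01]
    - [0,0,0.01]
    - [0,0,0]
    - [0,0,0]
  turn: [0,0,0,0]

```text
clock: 5.87
ee_pos: [0.568, 0.0102, 0.1115]
eef_rot: [0.0, 0.819, 0.574, 0.0]
wrist_force: [-2.2, 0.7, 5.3]
width: 0.0004
finger_force: 2.7
```

Emit:
play_rows:
  offset:
    - [0,0,0.01]
    - [0,0,0.01]
    - [0,0,0.002]
    - [0,0,0]
    - [0,0,0]
  turn: [0,0,0,0,0]

```text
clock: 6.28
ee_pos: [0.5679, 0.0102, 0.1074]
eef_rot: [0.0, 0.819, 0.574, 0.0]
wrist_force: [-3.4, -0.3, 5.7]
width: 0.0005
finger_force: 3.3
```

Emit:
play_rows:
  offset:
    - [0,0,0.005]
    - [0,0,0]
    - [0,0,0]
  turn: [0,0,0]

```text
clock: 6.53
ee_pos: [0.568, 0.0102, 0.1067]
eef_rot: [0.0, 0.819, 0.574, 0.0]
wrist_force: [-4.1, 0.5, 8.1]
width: 0.0004
finger_force: 3.9
```

Emit:
play_rows:
  offset:
    - [0,0,0.005]
    - [0,0,0.003]
    - [0,0,0]
    - [0,0,0]
  turn: [0,0,0,0]

```text
clock: 6.87
ee_pos: [0.5681, 0.0102, 0.1066]
eef_rot: [0.0, 0.819, 0.574, 0.001]
wrist_force: [-5.1, 0.8, 13.5]
width: 0.001
finger_force: 6.8
```

The stop has reached its hard end: z no longer moves and the force is rising. I'll lift off and look.

Emit:
play_rows:
  offset:
    - [0,0,-0.03]
    - [0,0,-0.05]
    - [0,0,-0.1]
    - [0,0,0]
    - [0,0,0]
    - [0,0,0]
    - [0,0,0]
  turn: [0,0,0,0,0,0,0]

```text
clock: 7.45
ee_pos: [0.5676, 0.0101, 0.1381]
eef_rot: [-0.001, 0.819, 0.574, -0.001]
wrist_force: [-0.4, -0.9, 0.4]
width: 0.0006
finger_force: 0.0
```

```bash
python3 - <<'E'
from h import *
st()
for c in("wrist","scene","top"): look(c,"w3" if c=="wrist" else None,("stop_grip",))
E
```

```text
t 7.45 tcp [0.5676 0.0101 0.1381] yaw 70.07 tilt [-2.1e-03  1.0e-04 -1.0e+00] F [-0.43 -0.87  0.43] w 0.0006
wrist stop_grip [(0.68, array([ 0.5125, -0.1261,  0.0796]))]
scene stop_grip [(0.63, array([0.568 , 0.0089, 0.1064]))]
top stop_grip [(0.54, array([0.5633, 0.0105, 0.105 ]))]
```

View pics/w3.png

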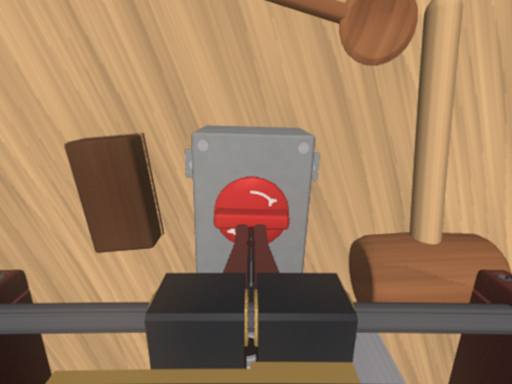

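The stop is latched: both cameras put the grip at about 0.106 high, and it is centred on the fingers at (252, 215). Next I move to the +x end of the bar on its +y side and go down beside it.

Emit:
play_rows:
  offset:
    - [0.13,0.1,0]
    - [0,0,0]
    - [0,0,0.1]
    - [0,0,0.085]
    - [0,0,0]
    - [0,0,0]
    - [0,0,0]
  turn: [0,0,0,0,0,0,0]

```text
clock: 8.33
ee_pos: [0.596, 0.0276, 0.1038]
eef_rot: [0.0, 0.819, 0.574, 0.0]
wrist_force: [-1.2, -1.1, 0.3]
width: 0.0003
finger_force: 0.0
```

```bash
python3 - <<'E'
from h import *
st()
for c in("wrist","scene","top"): look(c,"w4" if c=="wrist" else None,("stop_grip",))
E
```

```text
t 8.33 tcp [0.596  0.0276 0.1038] yaw 70.07 tilt [ 0.0011 -0.     -1.    ] F [-1.18 -1.13  0.31] w 0.0003
wrist stop_grip [(0.64, array([0.5701, 0.0085, 0.1095]))]
scene stop_grip [(0.55, array([0.5692, 0.0071, 0.1064]))]
top stop_grip []
```

View pics/w4.png

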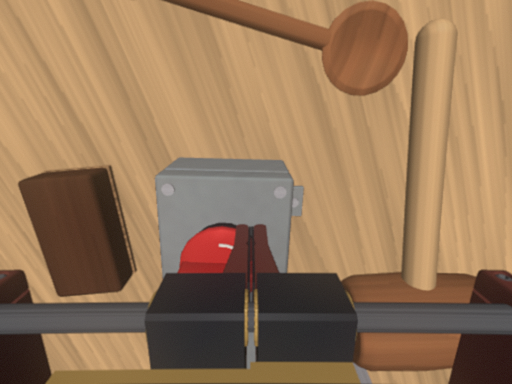

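The fingers are beside the bar's +x end at (250, 240), clear of the cap. I'll go 3 mm lower and approach the bar.

Emit:
play_rows:
  offset:
    - [0,0,0.014]
    - [-0.02,0,0]
    - [-0.02,0,0]
    - [-0.01,0,0]
    - [0,0,0]
    - [0,0,0]
  turn: [0,0,0,0,0,0]

```text
clock: 9.13
ee_pos: [0.5923, 0.0181, 0.0999]
eef_rot: [0.0, 0.819, 0.574, -0.0]
wrist_force: [-0.4, 0.6, -0.2]
width: 0.0006
finger_force: 0.0
```

Emit:
play_rows:
  offset:
    - [-0.0104,0.0075,-0.007]
    - [-0.0104,0.0075,0]
    - [-0.0104,0.0075,0]
    - [-0.0104,0.0075,0]
    - [-0.0104,0.0075,0]
    - [0,0,0]
  turn: [0.0637,0.0637,0.0637,0.0637,0.0637,0]

```text
clock: 9.63
ee_pos: [0.5938, 0.0056, 0.1017]
eef_rot: [0.0, 0.936, 0.352, 0.001]
wrist_force: [0.2, 1.1, 1.0]
width: 0.0007
finger_force: 0.5
```

```bash
python3 - <<'E'
from h import *
p,M=st()
print((M.T@(p-[.568,.009,.1085])).round(4))
E
```

```text
t 9.63 tcp [0.5938 0.0056 0.1017] yaw 41.2 tilt [ 1.2e-03  2.0e-04 -1.0e+00] F [0.17 1.08 1.03] w 0.0007
[0.0172 0.0195 0.0069]
```

Emit:
play_rows:
  offset:
    - [-0.0114,0.0075,0]
    - [-0.0114,0.0075,0]
    - [-0.0114,0.0075,0]
    - [-0.0104,0.0075,0]
    - [0,0,0]
    - [0,0,0]
  turn: [0.0637,0.0637,0.0637,0.0637,0,0]

```text
clock: 10.13
ee_pos: [0.5902, -0.0043, 0.1025]
eef_rot: [0.0, 0.987, 0.163, 0.002]
wrist_force: [3.6, -0.0, 3.9]
width: 0.0004
finger_force: 2.3
```

```bash
python3 - <<'E'
from h import *
p,M=st()
print((M.T@(p-[.568,.009,.1085])).round(4))
d=look("scene",None,("stop_grip",));look("wrist",None,("stop_grip",))
cv2.imwrite("pics/s5.png",cv2.resize(d["color"][130:230,160:290,::-1],None,fx=5,fy=5,interpolation=cv2.INTER_CUBIC))
E
```

```text
t 10.13 tcp [ 0.5902 -0.0043  0.1025] yaw 18.75 tilt [ 3.1e-03 -4.0e-04 -1.0e+00] F [ 3.64 -0.05  3.92] w 0.0004
[0.0167 0.0197 0.006 ]
scene stop_grip [(0.48, array([0.5656, 0.0078, 0.1127]))]
wrist stop_grip [(0.59, array([0.5677, 0.0109, 0.1138]))]
```

View pics/s5.png

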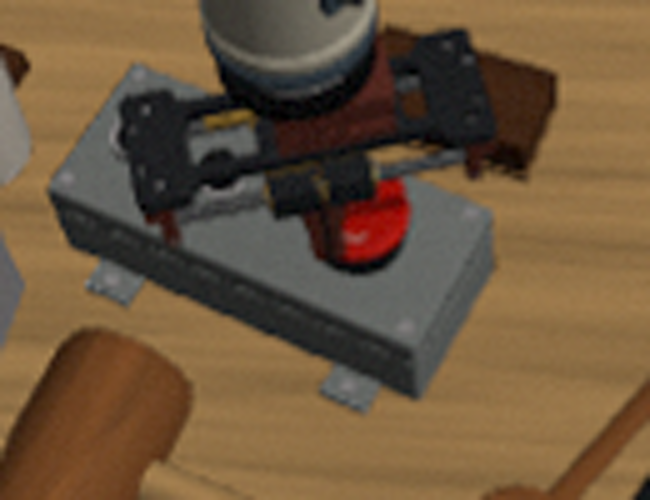

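The fingers are against the bar at (330, 230), about 0.9 rad round. The upward force and the grip at about 0.113 suggest it has sprung out against the fingertips. I'll lift 4 mm, then follow the bar back and withdraw.

Emit:
play_rows:
  offset:
    - [0,0,-0.01]
    - [0,0,-0.01]
    - [0,0,0]
    - [0,0,0]
  turn: [0,0,0,0]

```text
clock: 10.67
ee_pos: [0.5889, -0.0039, 0.1043]
eef_rot: [-0.0, 0.987, 0.161, -0.001]
wrist_force: [5.2, 1.0, -2.4]
width: 0.0005
finger_force: 2.4
```

```bash
python3 - <<'E'
from h import *
st()
for c in("scene","wrist","top"):look(c,None,("stop_grip",))
E
```

```text
t 10.67 tcp [ 0.5889 -0.0039  0.1043] yaw 18.53 tilt [-1.1e-03  3.0e-04 -1.0e+00] F [ 5.23  1.01 -2.43] w 0.0005
scene stop_grip [(0.52, array([0.569 , 0.0066, 0.1122]))]
wrist stop_grip [(0.97, array([0.5674, 0.0108, 0.1162]))]
top stop_grip [(0.67, array([0.5629, 0.0055, 0.1109]))]
```

Emit:
play_rows:
  offset:
    - [0.02,0,0]
    - [0.02,0,-0.02]
    - [0.02,0,-0.1]
    - [0,0,-0.1]
    - [0,0,-0.1]
    - [0,0,0]
    - [0,0,0]
  turn: [0,0,0,0,0,0,0]

```text
clock: 11.55
ee_pos: [0.6011, -0.0004, 0.1708]
eef_rot: [0.0, 0.987, 0.161, 0.001]
wrist_force: [0.8, 0.0, 0.1]
width: 0.0005
finger_force: 0.0
```

```bash
python3 - <<'E'
from h import *
st()
for c in("scene","top","wrist"):look(c,"w6" if c=="wrist" else None,("stop_grip","reset_top","start_top"))
E
```

```text
t 11.55 tcp [ 6.011e-01 -4.000e-04  1.708e-01] yaw 18.47 tilt [ 2.4e-03 -4.0e-04 -1.0e+00] F [0.76 0.01 0.13] w 0.0005
scene stop_grip [(0.84, array([0.5657, 0.0093, 0.1137]))]
scene reset_top [(0.65, array([ 0.6496,  0.1645, -0.001 ]))]
scene start_top []
top stop_grip [(0.97, array([0.5644, 0.0097, 0.1126]))]
top reset_top [(0.59, array([ 0.5362, -0.0785,  0.0842]))]
top start_top []
wrist stop_grip [(0.76, array([0.5701, 0.0103, 0.1159]))]
wrist reset_top [(0.48, array([ 0.5321, -0.0768,  0.086 ]))]
wrist start_top [(0.3, array([0.5661, 0.0091, 0.115 ]))]
```

View pics/w6.png

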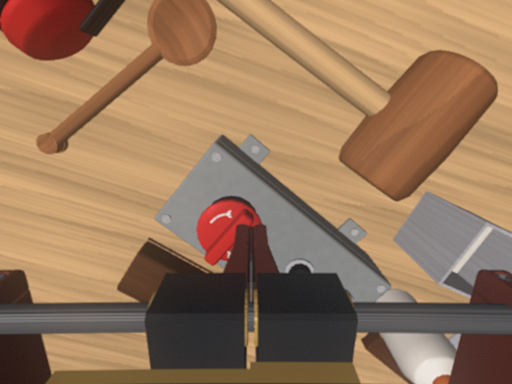

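The wrist view shows the bar at (232, 235), square to the station's long side, and the cap is at full height, so the stop is out and straight. Now the reset button, aiming at about (0.535, -0.076).

Emit:
play_rows:
  offset:
    - [-0.144,0.0847,0]
    - [-0.144,0.0847,0]
    - [-0.144,0.0847,0]
    - [0,0,0]
    - [0,0,0]
    - [0,0,0.15]
    - [0,0,0.15]
    - [0,0,0]
  turn: [0,0,0,0,0,0,0,0]

```text
clock: 12.82
ee_pos: [0.5322, -0.0746, 0.1027]
eef_rot: [-0.002, 0.987, 0.161, -0.004]
wrist_force: [-1.2, -0.6, -0.4]
width: 0.0005
finger_force: 0.0
```

Emit:
play_rows:
  offset:
    - [0,0,0]
    - [0,0,0]
    - [0,0,0]
  turn: [0,0,0]

```text
clock: 13.07
ee_pos: [0.536, -0.0757, 0.1117]
eef_rot: [0.001, 0.987, 0.161, 0.002]
wrist_force: [-0.5, -0.6, 0.6]
width: 0.0006
finger_force: 0.0
```

```bash
python3 - <<'E'
from h import *
st()
look("wrist","w7",("reset_top","stop_grip"))
E
```

```text
t 13.07 tcp [ 0.536  -0.0757  0.1117] yaw 18.51 tilt [ 3.3e-03 -5.0e-04 -1.0e+00] F [-0.48 -0.56  0.62] w 0.0006
wrist reset_top [(0.74, array([ 0.5326, -0.0771,  0.0854]))]
wrist stop_grip [(0.69, array([0.5688, 0.0092, 0.1188]))]
```

View pics/w7.png

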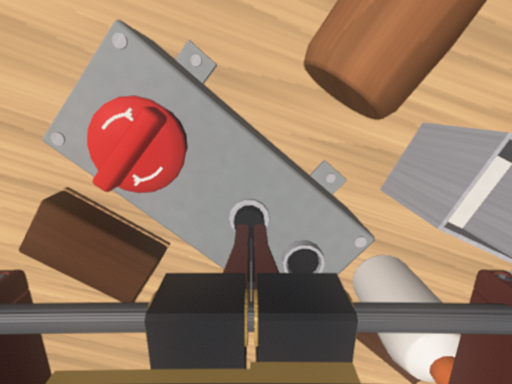

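The fingertips at (250, 225) are over the reset button at (249, 215), clear of the start ring at (303, 262). The grip is straight. Pressing down.

Emit:
play_rows:
  offset:
    - [0,0,0.05]
    - [0,0,0.05]
    - [0,0,0.02]
    - [0,0,0.01]
    - [0,0,0]
    - [0,0,0]
  turn: [0,0,0,0,0,0]

```text
clock: 13.72
ee_pos: [0.5343, -0.0759, 0.0833]
eef_rot: [-0.0, 0.987, 0.16, -0.0]
wrist_force: [-1.8, -0.2, 2.7]
width: 0.0001
finger_force: 1.3
```

Emit:
play_rows:
  offset:
    - [0,0,0.01]
    - [0,0,0.01]
    - [0,0,0]
    - [0,0,0]
  turn: [0,0,0,0]

```text
clock: 14.05
ee_pos: [0.5348, -0.076, 0.0803]
eef_rot: [0.0, 0.987, 0.16, 0.0]
wrist_force: [-3.8, 0.7, 6.3]
width: 0.0004
finger_force: 3.5
```

Emit:
play_rows:
  offset:
    - [0,0,0.006]
    - [0,0,0.004]
    - [0,0,0]
    - [0,0,0]
  turn: [0,0,0,0]

```text
clock: 14.38
ee_pos: [0.5348, -0.076, 0.0801]
eef_rot: [0.0, 0.987, 0.161, 0.001]
wrist_force: [-8.1, 1.5, 15.1]
width: 0.0004
finger_force: 7.6
```

The button is fully in, at its hard end. I'll lift off.

Emit:
play_rows:
  offset:
    - [0,0,-0.03]
    - [0,0,-0.1]
    - [0,0,-0.15]
    - [0,0,-0.15]
    - [0,0,0]
    - [0,0,0]
    - [0,0,0]
    - [0,0,0]
  turn: [0,0,0,0,0,0,0,0]

```text
clock: 15.05
ee_pos: [0.5341, -0.0758, 0.1613]
eef_rot: [-0.0, 0.987, 0.161, -0.001]
wrist_force: [-0.9, -0.3, -0.8]
width: 0.0005
finger_force: 0.0
```

```bash
python3 - <<'E'
from h import *
st()
for c in("wrist","top"):look(c,"w8" if c=="wrist" else None,("reset_top","stop_grip"))
E
```

```text
t 15.05 tcp [ 0.5341 -0.0758  0.1613] yaw 18.47 tilt [-2.7e-03  5.0e-04 -1.0e+00] F [-0.94 -0.32 -0.85] w 0.0005
wrist reset_top [(0.72, array([ 0.5336, -0.0787,  0.0845]))]
wrist stop_grip [(0.91, array([0.5653, 0.009 , 0.1163]))]
top reset_top []
top stop_grip [(0.55, array([0.5633, 0.0088, 0.1124]))]
```

View pics/w8.png

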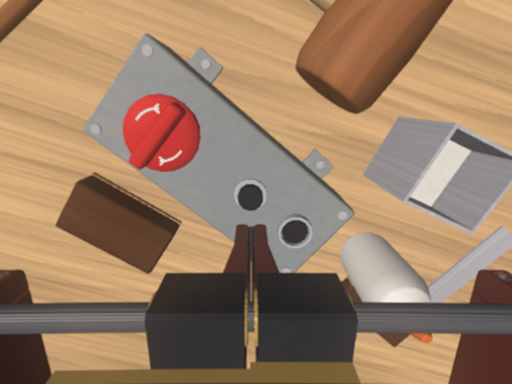

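The stop at (161, 132) is out and straight, reset at (249, 196) is out, start is untouched, and the robot is clear of everything. Handing in.

```bash
python3 -c "
from workcell import ctrl
print(ctrl.job_done())"
```

```text
the job is handed in; nothing more can be done
None
```

I handed in the stop test at about 15 s of the 51 s allowed; no verdict came back, but in my last pictures the stop was latched, turned free and back out and straight, reset had been pressed fully in and was out again, start was untouched, and nothing had visibly moved.

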